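Take the lint brushes out of their docks and set up the counter rack

ROBOT

A 7-joint arm with a two-finger parallel gripper is mounted at the origin on the work surface. World frame = base frame: x ahead of the robot, y to its left, z up, the work surface at z = 0. Lengths are in m, angles in rad, forces in N, time in s.
With the tool pointing down it reaches from about 0.4 to 0.85 m from the base axis. Payload 10.4 kg.
Tool frame: the origin (TCP) lies at the very end of the fingers, on their centre line; the grasp point (between the pads) lies 19 mm behind it; z points along the fingers, y is the line along which they close (so a half turn about z gives the same grasp; the last joint's range is limited). The gripper opens to 85 mm and grips with 20 to 120 N. Pads are 22 mm wide; open, the fingers measure 114 mm over their backs; the gripper's body (76 mm by 85 mm) begins 54 mm behind the grasp point. The pads swing forward as they close: fully open they stand 13 mm farther back than shut.
Start: joints at [-1.217, 0.332, -0.065, 1.46, 0.022, 1.35, -0.088], TCP at [0.23, 0.581, 0.231] pointing down, gripper open.
Joint ranges: [-2.6, 2.6], [-0.5, 2.12], [-1.47, 1.34], [0.16, 2.42], [-1.27, 4.41], [0.06, 2.06], [-2.6, 2.6]. Speed limits (rad/s): [2.22, 2.22, 2.79, 2.79, 3.14, 3.14, 3.14].

INTERFACE

Orientations are given as a unit quaternion [x, y, z, w].
In Python, from rig import * gives the robot as it stands.
- The arm moves only by the tool apply_moves, never from a script. Its argument "series" is a list of rows, each a list of 5 numbers: the closure, from -1 (fully open) to 1 (shut), then the shift along the tool's x, y, z scaled (see below), then the turn about the tool's z scaled (see below). In form: [[hand, tx, ty, tz, yaw], ...]. A call has 1 to 10 rows; each row is the pose to reach, as a shift and turn from the pose commanded when the call began, along the tool's axes at that moment; what a row does not reach only later rows make up. The controller multiplies each number of a shift by 0.2 m and each number of a turn by 90 degrees. A row lasts 1/8 s, in which the tool goes at most 62.5 mm and 10.7 degrees, less where a joint would pass 70% of its speed; a pose out of reach is approached as far as the arm can. A call with a number of a shift or a turn outside -1 to 1 is refused whole. A call with a gripper value outside its range is refused whole. The fingers move at their own pace and stop on an object; "squeeze" is the grip in N (left out, the last holds). Time passes only in rows, so rows that repeat a pose let the fingers close. It gives the time, the measured TCP pose, the force, the opening and the grip force at its end, in the units of the state.
- get_state(): the state, without advancing time (a new reading comes with each control period).
- grab_frame(name): name is "scene" or "top"; returns the picture (400x640x3 uint8, blue, green, red); there is no depth.
- camera_info(name): a dict with "intrinsics" (3x3 intrinsics, pixels), "dist" ([k1, k2, p1, p2, k3] as OpenCV has them; the pictures are not rectified), "position" and "orientation" of the camera in the world. Camera axes: x right, y down, z forward; pixel columns grow to the right and rows downward; lengths in m; the calibration is good to about 2 mm. A picture is of the moment at which its call begins. camera_info takes no time and is no camera call.
- finish_job(): hands the job in; it is judged then, once.
The state is a dict: "clock": time; "joint_positions": joint angles; "joint_velocities": joint speeds; "joint_efforts": joint torques, N m; "position": TCP position; "tool_rot": TCP orientation; "ft_force": force on the tool from outside, world axes, zero at the start; "wrist_torque": the same for the moment, N m; "grip_width": finger opening in m; "grip_force": force on a finger pad.
Only numpy, scipy, OpenCV 4.12 (cv2) and the standard library are available. Lean on these libraries where they do the work, as an engineer would, in place of code of your own. Each camera call takes 0.05 s, during which the arm holds its last target. There are 200 camera calls.

TASK

Clear the wooden pressing block off the slotted rack and lay it down on the cork pad, with both its ends on the pad. Pull every lint brush up out of its snap-in sheath in the white dock and stand each one, handle up and pushed fully down, in a slot of the rack, one to a slot. Do not push about or tip the thread cone, the bell or the ticket stack.

Things in the scene. Friction and masses are not known exactly. Their poses are not given: they have to be found in the camera images.
- dock: White plastic docking strip, fixed, 276 mm long (y), 75 mm high. Origin: centre of its underside, z up. Four open-topped sheaths at y = -97.5, -32.5, 32.5, 97.5 mm: slots 15 (x) by 49 mm (y), floor at z = 10 mm. Two sprung balls in each click into the blade's notches: a brush comes out only by a straight pull up, 10 to 20 N over the first 4 mm, then light drag. Sheaths may be empty.
- rack: The counter rack: a fixed block of medium-brown wood, 98 mm (x) by 276 mm (its y axis) by 65 mm high. Origin: centre of its underside; z up. Four plain slots in a row, each 18 mm (x) by 54 mm (y), floor at z = 8 mm, open at the top; any brush goes into any slot, either way round.
- pad: A cork pad fixed to the counter, 240 mm (its x axis) by 120 mm (y), 4 mm thick. Origin: centre of its underside; z up.
- block: The wooden pressing block: a pale hardwood bar 190 mm (its x axis) by 48 mm (y) by 38 mm high, about 0.26 kg, loose; at the start it lies along the top of the rack, over the slots. Origin: centre of its underside; z up.
- block_end_a (a point): Centre of the pressing block's end face at its -x end, 19 mm above its underside.
- block_end_b (a point): Centre of the pressing block's end face at its +x end, 19 mm above its underside.
- brush0: Lint brush, one of up to 4 alike (None: absent), 155 mm tall, 90 g. Origin: centre of the blade's lower end, z up to the handle's end. Blade 12 (x) by 46 mm (y), z 0 to 75, notched at z 45 in its narrow edges; shoulder 20 by 50 mm, z 75 to 83; grey handle 22 (x) by 26 mm (y), z 83 to 155. Starts snapped blade down in the dock's sheath at y = -97.5, on its floor.
- brush1: Lint brush, one of up to 4 alike (None: absent), 155 mm tall, 90 g. Origin: centre of the blade's lower end, z up to the handle's end. Blade 12 (x) by 46 mm (y), z 0 to 75, notched at z 45 in its narrow edges; shoulder 20 by 50 mm, z 75 to 83; grey handle 22 (x) by 26 mm (y), z 83 to 155. Starts snapped blade down in the dock's sheath at y = -32.5, on its floor.
- brush2: Lint brush, one of up to 4 alike (None: absent), 155 mm tall, 90 g. Origin: centre of the blade's lower end, z up to the handle's end. Blade 12 (x) by 46 mm (y), z 0 to 75, notched at z 45 in its narrow edges; shoulder 20 by 50 mm, z 75 to 83; grey handle 22 (x) by 26 mm (y), z 83 to 155. Starts snapped blade down in the dock's sheath at y = +32.5, on its floor.
- brush3: Lint brush, one of up to 4 alike (None: absent), 155 mm tall, 90 g. Origin: centre of the blade's lower end, z up to the handle's end. Blade 12 (x) by 46 mm (y), z 0 to 75, notched at z 45 in its narrow edges; shoulder 20 by 50 mm, z 75 to 83; grey handle 22 (x) by 26 mm (y), z 83 to 155. Starts snapped blade down in the dock's sheath at y = +97.5, on its floor.
- slot0 (a point): Centre of the mouth of the rack's slot 0, level with the rack's top (65 mm), at y = -97.5 mm in the rack's frame.
- slot1 (a point): Centre of the mouth of the rack's slot 1, level with the rack's top (65 mm), at y = -32.5 mm in the rack's frame.
- slot2 (a point): Centre of the mouth of the rack's slot 2, level with the rack's top (65 mm), at y = +32.5 mm in the rack's frame.
- slot3 (a point): Centre of the mouth of the rack's slot 3, level with the rack's top (65 mm), at y = +97.5 mm in the rack's frame.
- cone: A cone of white thread, 84 mm across the foot, 125 mm tall, standing on the counter; origin at the centre of its underside. Not part of the job.
- bell: A steel counter bell, 84 mm across, 58 mm tall; origin at the centre of its underside. Not part of the job.
- tickets: A stack of paper tickets on a black tray, 90 by 130 by 42 mm; origin at the centre of its underside. Not part of the job.

How it is judged:
By the outcome, as a careful person would: the job done as asked, in the order asked, and still so for the second after the job is handed in, with the robot touching nothing.
Of brush0, brush1, brush2, brush3 only 3 to 4 are there at a start; the rules pass over those that are not, and their reading is None.
At some moment in a run one of block may be knocked a few centimetres aside while the robot is not near it.
It also fails if it takes over 210 s, if anything falls off the work surface, if the arm or the gripper's body presses on something with over 40 N, if the wrist force passes 120 N, or if a joint passes its speed limit or range.

## Working session

There is one attempt and no reset: what is moved stays moved. The work goes in short steps, Python scripts to look and compute and a tool call to move; the robot and the scene stay as the last step left them, time stands still between calls to the robot, and variables do not carry over. Pictures are saved under pics/ and viewed, at most 14 in all, crops included, and the job is handed in when it is done.

Besides the shell and the picture viewer there is one more tool, called after "Request:" as name([rows], argument=value, ...), one row to a line, values as JSON. apply_moves: Moves the arm, as the interface text tells. Shifts and turns lie within -1 to 1; 1 stands for 0.2 m of shift or 90 degrees of turn. Its arguments: {"type":"object","properties":{"series":{"type":"array"},"squeeze":{"type":"number"}},"required":["series"]}

```bash
ls; mkdir -p pics
python3 - <<'E'
from rig import *
import cv2
for n in("scene","top"):
    cv2.imwrite(f"pics/{n}0.png",grab_frame(n)); c=camera_info(n); print(n,c)
s=get_state();print(s)
E
```

```text
pics
scene {'intrinsics': array([[451.88623591,   0.        , 314.705148  ],
       [  0.        , 451.88623591, 203.8648805 ],
       [  0.        ,   0.        ,   1.        ]]), 'dist': array([-0.07237232,  0.        ,  0.        ,  0.        ,  0.        ]), 'position': array([ 1.30529474, -0.2639043 ,  0.95946226]), 'orientation': array([ 0.77851611,  0.52154224, -0.19798452, -0.28759083])}
top {'intrinsics': array([[403.80427443,   0.        , 315.82268909],
       [  0.        , 403.80427443, 203.35028443],
       [  0.        ,   0.        ,   1.        ]]), 'dist': array([-0.0207243,  0.       ,  0.       ,  0.       ,  0.       ]), 'position': array([0.511021  , 0.01261236, 1.30237328]), 'orientation': array([ 0.7094621 , -0.70310302,  0.03764914, -0.02986992])}
{'clock': 0.1, 'joint_positions': array([-1.21657109,  0.33282115, -0.06471716,  1.46085477,  0.02160882,
        1.34990875, -0.08849367]), 'joint_velocities': array([ 0.00020935, -0.00265453,  0.00148929, -0.00282018,  0.00018654,
        0.00122672,  0.00030506]), 'joint_efforts': array([ 3.40950910e-04, -6.26747203e+01,  4.85239585e-02, -3.92428851e+01,
        1.61839044e-02,  7.06361403e-03,  2.29517440e-05]), 'position': array([0.22985309, 0.580835  , 0.23058897]), 'tool_rot': array([ 1.87278365e-01,  9.82306670e-01, -6.41637592e-04, -9.09591425e-05]), 'ft_force': array([-0.9972178 , -0.98177938,  0.06568629]), 'wrist_torque': array([ 0.03241536,  0.01700173, -0.01351381]), 'grip_force': 0.0, 'grip_width': 0.08527224422919187}
```

View pics/scene0.png

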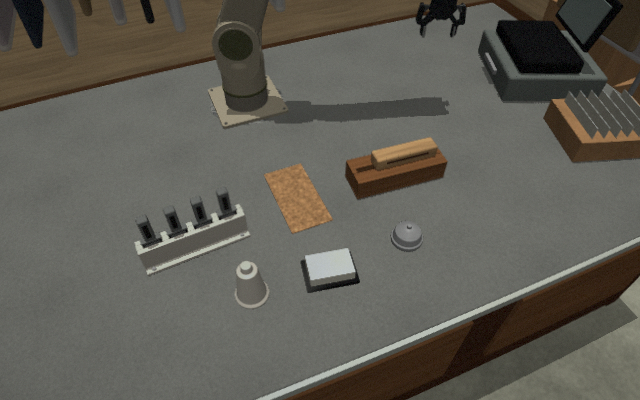

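View pics/top0.png

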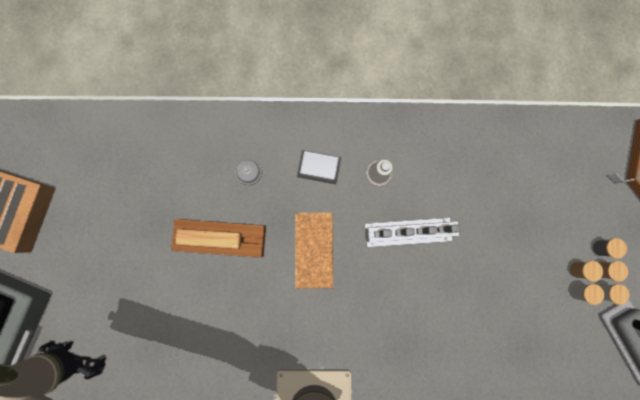

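Top view (up = +x, right = −y): the rack with the block is at about (219,238), the cork pad at (314,250), and the dock with four brushes at (412,232). The bell (248,172), tickets (319,166) and cone (380,171) stand beyond them. Next, enlarged crops.

```bash
cat > h.py <<'E'
import numpy as np, cv2
from scipy.spatial.transform import Rotation as R
from rig import *
def cam(n):
    c=camera_info(n); return c["intrinsics"],c["dist"],c["position"],R.from_quat(c["orientation"])
def ray(n,uv):
    K,D,p,r=cam(n); q=cv2.undistortPoints(np.array([[uv]],float),K,D)[0,0]
    return p,r.apply([q[0],q[1],1.])
def onz(n,uv,z):
    p,d=ray(n,uv); return p+d*(z-p[2])/d[2]
def tri(a,b):  # top pixel, scene pixel
    p,d=ray("top",a);q,e=ray("scene",b)
    t=np.linalg.lstsq(np.c_[d,-e],q-p,rcond=None)[0]
    x,y=p+d*t[0],q+e*t[1]; return (x+y)/2,np.linalg.norm(x-y)
def proj(n,P):
    K,D,p,r=cam(n); return cv2.projectPoints((r.inv().apply(np.atleast_2d(P)-p)),np.zeros(3),np.zeros(3),K,D)[0][:,0]
def crop(im,x0,y0,x1,y1,s):
    o=cv2.resize(im[y0:y1,x0:x1],None,fx=s,fy=s,interpolation=cv2.INTER_CUBIC)
    for x in range(-(-x0//10)*10,x1,10):
        cv2.line(o,((x-x0)*s,0),((x-x0)*s,6),(0,255,255),1)
        if x%20==0: cv2.putText(o,str(x),((x-x0)*s,18),0,.4,(0,255,255),1)
    for y in range(-(-y0//10)*10,y1,10):
        cv2.line(o,(0,(y-y0)*s),(6,(y-y0)*s),(0,255,255),1); cv2.putText(o,str(y),(8,(y-y0)*s+4),0,.4,(0,255,255),1)
    return o
def stack(f,*os):
    w=max(o.shape[1] for o in os)
    cv2.imwrite(f,np.vstack([cv2.copyMakeBorder(o,0,0,0,w-o.shape[1],0) for o in os]))
E
python3 - <<'E'
from h import *
t=cv2.imread("pics/top0.png");s=cv2.imread("pics/scene0.png")
stack("pics/rack.png",crop(t,165,214,275,260,6),crop(s,340,134,455,200,5 if 0 else 4))
stack("pics/dock.png",crop(t,360,212,470,252,6),crop(s,130,182,255,276,3))
E
```

```text
(no output)
```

View pics/rack.png

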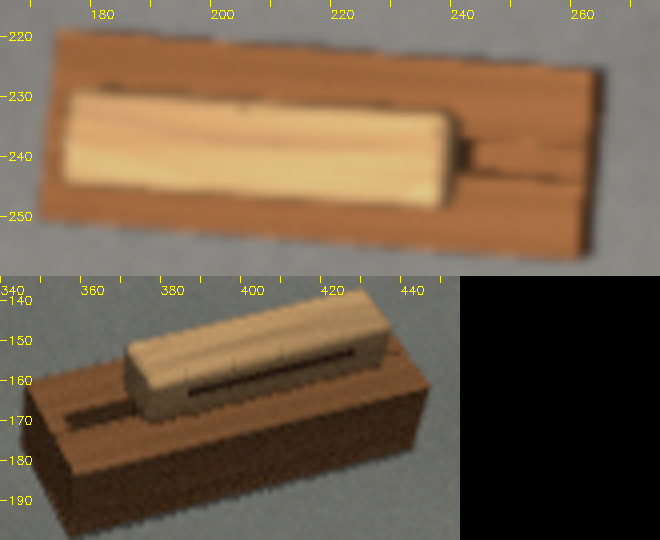

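View pics/dock.png

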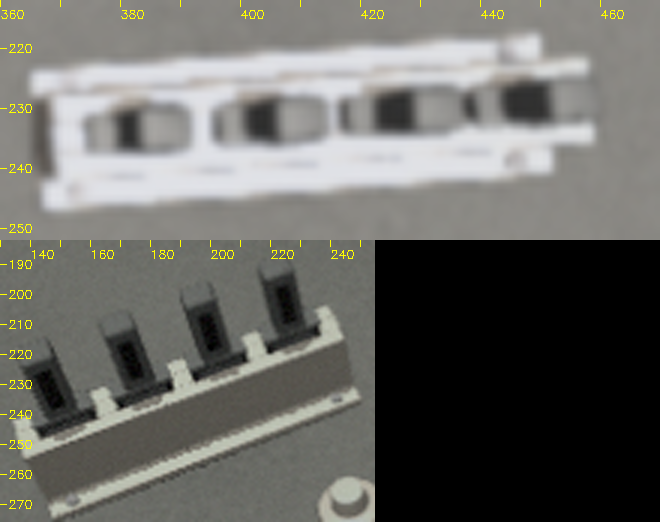

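The crops give these top-view corners: rack top (174.7,219), (263.7,225.7), (262,256.7), (172,250.7), and block top (177.3,229.5), (238.8,232.8), (237.8,248.5), (175.7,244.2). The brush handle tops are at (388,233), (410,232), (433,230) and (455,229).

Run:
```python
from h import *
np.set_printoptions(precision=4,suppress=True)
def go(name,prs):
    for a,b in prs:
        p,e=tri(a,b); print(name,p,"gap",round(e,4))
go("rack",[((263.7,225.7),(358,183.5)),((174.7,219),(447,162)),((262,256.7),(346,160.5))])
go("block",[((238.8,232.8),(377.5,162)),((177.3,229.5),(437,146.7)),((237.8,248.5),(371.7,151.2)),((175.7,244.2),(431.2,137.5))])
go("brush",[((388,233.3),(222,194.7)),((410.5,231.8),(195.7,201)),((433,230.2),(168.7,210.3)),((455.3,229),(143.3,219.7))])
Rk=[(174.7,219),(263.7,225.7),(262,256.7),(172,250.7)]
for q in Rk: print("rackz",onz("top",q,.065))
for q in [(177.3,229.5),(238.8,232.8),(237.8,248.5),(175.7,244.2)]: print("blkz",onz("top",q,.103))
for q in [(388,233.3),(410.5,231.8),(433,230.2),(455.3,229)]: print("brz",onz("top",q,.165))
for q in [(222,194.7),(195.7,201),(168.7,210.3),(143.3,219.7)]: print("brz scene",onz("scene",q,.165))
for q in [(295,213),(333,212.5),(334,289),(295,288)]: print("pad",onz("top",q,.004))
for q in [(265.5,171.5),(300,165.5),(330,221.5),(295.5,230)]: print("pad scene",onz("scene",q,.004))
```

```text
rack [0.5598 0.1593 0.0611] gap 0.0011
rack [0.5783 0.4349 0.0574] gap 0.0022
rack [0.4662 0.1642 0.0632] gap 0.0051
block [0.5364 0.2283 0.0963] gap 0.0
block [0.5451 0.413  0.0961] gap 0.0027
block [0.4906 0.2318 0.0961] gap 0.0036
block [0.5023 0.4186 0.094 ] gap 0.0066
brush [ 0.5382 -0.2042  0.1486] gap 0.0049
brush [ 0.5425 -0.2675  0.1577] gap 0.0032
brush [ 0.5474 -0.3324  0.1582] gap 0.0018
brush [ 0.5516 -0.3947  0.1577] gap 0.0055
rackz [0.5774 0.4313 0.065 ]
rackz [0.5594 0.1584 0.065 ]
rackz [0.4653 0.1616 0.065 ]
rackz [0.4808 0.4356 0.065 ]
blkz [0.5443 0.4095 0.103 ]
blkz [0.5363 0.2271 0.103 ]
blkz [0.4901 0.2288 0.103 ]
blkz [0.5009 0.4125 0.103 ]
brz [ 0.5372 -0.2035  0.165 ]
brz [ 0.542  -0.2673  0.165 ]
brz [ 0.547  -0.3313  0.165 ]
brz [ 0.5509 -0.3949  0.165 ]
brz scene [ 0.5548 -0.2032  0.165 ]
brz scene [ 0.5502 -0.266   0.165 ]
brz scene [ 0.5543 -0.331   0.165 ]
brz scene [ 0.5599 -0.3909  0.165 ]
pad [0.6036 0.0657 0.004 ]
pad [ 0.6064 -0.0568  0.004 ]
pad [ 0.3632 -0.0611  0.004 ]
pad [0.3655 0.0625 0.004 ]
pad scene [ 0.3618 -0.0465  0.004 ]
pad scene [0.3778 0.0578 0.004 ]
pad scene [0.611  0.0553 0.004 ]
pad scene [ 0.6024 -0.0411  0.004 ]
```

```bash
cat >> h.py <<'E'
def tgt(x,y,z,ang):
    "shift/turn in move units to TCP x,y,z with tool y at ang deg (mod 180)"
    s=get_state(); r=R.from_quat(s["tool_rot"]); d=r.inv().apply(np.array([x,y,z])-s["position"])
    ty=r.apply([0,1,0]); c=np.degrees(np.arctan2(ty[1],ty[0]))
    dt=(c-ang+90)%180-90
    print("clk %.1f j7 %.2f"%(s["clock"],s["joint_positions"][6]),"tcp",s["position"].round(4),"ang %.2f"%c,"tool z",r.apply([0,0,1]).round(3),"units",(d/.2).round(4),"turn",round(dt/90,4),"f",s["ft_force"].round(1),"w",round(s["grip_width"],4),round(s["grip_force"],1))
E
python3 -c "
from h import *
tgt(.518,.3195,.23,-3)"
```

```text
clk 0.1 j7 -0.09 tcp [0.2299 0.5808 0.2306] ang 68.41 tool z [-0.    -0.001 -1.   ] units [-1.8204 -0.6849  0.0039] turn 0.7935 f [-1.  -1.   0.1] w 0.0853 0.0
```

Request:
apply_moves([
  [-1, -0.3, -0.1, 0, 0.1],
  [-1, -0.6, -0.2, 0, 0.2],
  [-1, -0.9, -0.34, 0, 0.3],
  [-1, -0.91, -0.34, 0, 0.4],
  [-1, -0.91, -0.34, 0, 0.4],
  [-1, -0.91, -0.34, 0, 0.4],
], squeeze=60)

```text
clock: 0.85
position: [0.373, 0.4519, 0.231]
tool_rot: [0.479, 0.878, -0.0, -0.0]
ft_force: [0.0, -0.0, -0.0]
grip_width: 0.0856
grip_force: 0.0
```

```bash
python3 -c "
from h import *
tgt(.518,.3195,.23,-3)"
```

```text
clk 0.8 j7 -0.37 tcp [0.373  0.4519 0.231 ] ang 32.72 tool z [-0.001 -0.    -1.   ] units [-0.949   0.2522  0.0047] turn 0.3969 f [ 0. -0. -0.] w 0.0856 0.0
```

Request:
apply_moves([
  [-1, -0.3, 0.08, 0, 0.1],
  [-1, -0.6, 0.16, 0, 0.2],
  [-1, -0.949, 0.252, 0, 0.3],
  [-1, -0.949, 0.252, 0, 0.397],
  [-1, -0.949, 0.252, 0, 0.397],
  [-1, -0.949, 0.252, 0, 0.397],
])

```text
clock: 1.6
position: [0.5171, 0.3197, 0.2311]
tool_rot: [0.725, 0.689, -0.0, -0.0]
ft_force: [0.0, 0.0, 0.4]
grip_width: 0.0855
grip_force: 0.0
```

```bash
python3 -c "
from h import *
tgt(.518,.3195,.068,-3)
stack('pics/a.png',crop(grab_frame('top'),165,205,275,270,5),crop(grab_frame('scene'),330,70,470,200,2))"
```

```text
clk 1.6 j7 -0.61 tcp [0.5171 0.3197 0.2311] ang -2.88 tool z [-0.001  0.    -1.   ] units [-0.0013  0.0053  0.8155] turn 0.0013 f [0.  0.  0.4] w 0.0855 0.0
```

View pics/a.png

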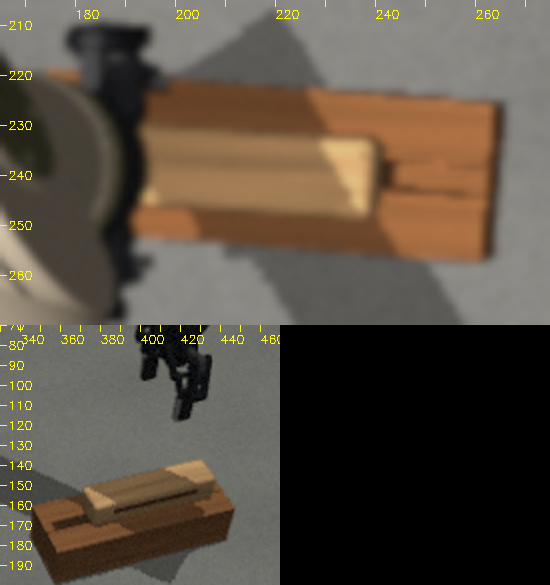

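The hand is over the block. The block's visible end is still at about (238.5,240) in the top view, so it hasn't moved. Descend and grip.

Request:
apply_moves([
  [-1, 0, 0.005, 0.25, 0],
  [-1, 0, 0.005, 0.5, 0],
  [-1, 0, 0.005, 0.7, 0],
  [-1, 0, 0.005, 0.8, 0],
  [-1, 0, 0.005, 0.815, 0],
  [1, 0, 0.005, 0.815, 0],
  [1, 0, 0.005, 0.815, 0],
  [1, 0, 0.005, 0.815, 0],
  [1, 0, 0.005, 0.815, 0],
  [1, 0, 0.005, 0.815, 0],
])

```text
clock: 2.95
position: [0.5205, 0.3183, 0.0701]
tool_rot: [0.727, 0.686, 0.002, 0.0]
ft_force: [0.2, -0.6, 6.7]
grip_width: 0.0471
grip_force: 63.2
```

Request:
apply_moves([
  [1, 0, 0, 0, 0],
  [1, 0, 0, 0, 0],
  [1, 0, 0, 0, 0],
  [1, 0, 0, -0.05, 0],
  [1, 0, 0, -0.2, 0],
  [1, 0, 0, -0.4, 0],
  [1, 0, 0, -0.6, 0],
  [1, 0, 0, -0.6, 0],
])

```text
clock: 3.95
position: [0.5208, 0.3185, 0.1922]
tool_rot: [0.727, 0.686, 0.003, 0.0]
ft_force: [0.6, -0.2, -3.5]
grip_width: 0.0474
grip_force: 62.7
```

```bash
python3 -c "
from h import *
tgt(.485,.003,.19,-89)
tgt(.485,.003,.19,91)"
```

```text
clk 4.0 j7 -0.61 tcp [0.5208 0.3185 0.1922] ang -3.33 tool z [ 0.005  0.004 -1.   ] units [-1.5853 -0.0873  0.004 ] turn 0.9519 f [ 0.6 -0.2 -3.5] w 0.0474 62.7
clk 4.0 j7 -0.61 tcp [0.5208 0.3185 0.1922] ang -3.33 tool z [ 0.005  0.004 -1.   ] units [-1.5853 -0.0873  0.004 ] turn 0.9519 f [ 0.6 -0.2 -3.5] w 0.0474 62.7
```

Request:
apply_moves([
  [1, -0.1, 0, 0, 0.05],
  [1, -0.3, -0.02, 0, 0.15],
  [1, -0.5, -0.04, 0, 0.25],
  [1, -0.7, -0.05, 0, 0.35],
  [1, -0.85, -0.05, 0, 0.45],
  [1, -0.95, -0.05, 0, 0.5],
  [1, -0.95, -0.05, 0, 0.5],
  [1, -0.95, -0.05, 0, 0.5],
])

```text
clock: 4.95
position: [0.4981, 0.1295, 0.1878]
tool_rot: [0.934, 0.357, -0.0, -0.0]
ft_force: [-0.1, 0.5, -3.4]
grip_width: 0.047
grip_force: 62.6
```

```bash
python3 -c "
from h import *
tgt(.485,.003,.10,-89)"
```

```text
clk 5.0 j7 -1.13 tcp [0.4981 0.1295 0.1878] ang -48.18 tool z [-0.001  0.    -1.   ] units [-0.4702  0.4281  0.4392] turn 0.4536 f [-0.1  0.5 -3.4] w 0.047 62.6
```

Request:
apply_moves([
  [1, -0.1, 0.1, 0, 0.1],
  [1, -0.25, 0.22, 0, 0.2],
  [1, -0.4, 0.36, 0.1, 0.3],
  [1, -0.47, 0.428, 0.2, 0.4],
  [1, -0.47, 0.428, 0.35, 0.454],
  [1, -0.47, 0.428, 0.55, 0.454],
  [1, -0.47, 0.428, 0.7, 0.454],
  [1, -0.47, 0.428, 0.77, 0.454],
  [1, -0.47, 0.428, 0.77, 0.454],
])

```text
clock: 6.08
position: [0.4849, 0.0026, 0.0339]
tool_rot: [1.0, 0.008, -0.001, 0.0]
ft_force: [-0.4, -0.0, -2.4]
grip_width: 0.0477
grip_force: 62.4
```

```bash
python3 -c "
from h import *
tgt(.485,.003,.010,-89)
stack('pics/b.png',crop(grab_frame('top'),275,190,355,300,4),crop(grab_frame('scene'),250,130,350,240,1))"
```

```text
clk 6.1 j7 -1.48 tcp [0.4849 0.0026 0.0339] ang -89.11 tool z [-0.001 -0.001 -1.   ] units [ 0.0005 -0.0022  0.1194] turn -0.0012 f [-0.4 -0.  -2.4] w 0.0477 62.4
```

View pics/b.png

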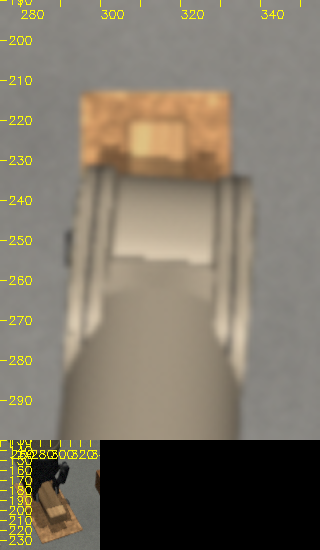

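The held block's +x end is at row ~219.5, inside the pad edge at row 213, and the block is centred across the pad. Lower and release.

Request:
apply_moves([
  [1, 0, 0, 0.06, 0],
  [1, 0, 0, 0.1, 0],
  [1, 0, 0, 0.12, 0],
  [1, 0, 0, 0.122, 0],
  [1, 0, 0, 0.122, 0],
])

```text
clock: 6.8
position: [0.4853, 0.0021, 0.01]
tool_rot: [1.0, 0.007, 0.0, -0.0]
ft_force: [0.1, -0.3, -2.7]
grip_width: 0.0475
grip_force: 62.5
```

Request:
apply_moves([
  [-1, 0, 0, 0, 0],
  [-1, 0, 0, 0, 0],
  [-1, 0, 0, 0, 0],
  [-1, 0, 0, 0, 0],
  [-1, 0, 0, -0.1, 0],
  [-1, 0, 0, -0.3, 0],
  [-1, 0, 0, -0.6, 0],
  [-1, 0, 0, -0.9, 0],
  [-1, 0, 0, -0.95, 0],
])

```text
clock: 7.92
position: [0.4871, 0.0023, 0.2038]
tool_rot: [1.0, 0.007, 0.003, -0.001]
ft_force: [0.8, 0.2, -0.1]
grip_width: 0.0849
grip_force: 0.0
```

```bash
python3 -c "
from h import *
tgt(.5372,-.2035,.24,4.1)"
```

```text
clk 7.9 j7 -1.63 tcp [0.4871 0.0023 0.2038] ang -89.19 tool z [ 0.006  0.003 -1.   ] units [ 0.2371  1.0317 -0.182 ] turn 0.9634 f [ 0.8  0.2 -0.1] w 0.0849 0.0
```

Request:
apply_moves([
  [-1, 0, 0.2, -0.2, -0.1],
  [-1, 0, 0.4, -0.24, -0.2],
  [-1, 0.1, 0.6, -0.24, -0.3],
  [-1, 0.15, 0.7, -0.24, -0.4],
  [-1, 0.15, 0.8, -0.24, -0.5],
  [-1, 0.15, 0.8, -0.24, -0.6],
  [-1, 0.15, 0.8, -0.24, -0.65],
  [-1, 0.15, 0.8, -0.24, -0.65],
])

```text
clock: 8.93
position: [0.5172, -0.1574, 0.247]
tool_rot: [0.869, 0.495, -0.0, -0.0]
ft_force: [0.3, -0.5, 0.3]
grip_width: 0.0858
grip_force: 0.0
```

```bash
python3 -c "
from h import *
tgt(.5372,-.2035,.24,4.1)
f=grab_frame('top');g=grab_frame('scene');cv2.imwrite('pics/t1.png',f);cv2.imwrite('pics/s1.png',g)
stack('pics/c.png',crop(f,165,205,345,295,4),crop(g,262,134,452,210,3))"
```

```text
clk 8.9 j7 -0.22 tcp [ 0.5172 -0.1574  0.247 ] ang -30.72 tool z [-0.001  0.    -1.   ] units [-0.1472  0.204   0.0349] turn -0.3869 f [ 0.3 -0.5  0.3] w 0.0858 0.0
```

View pics/c.png

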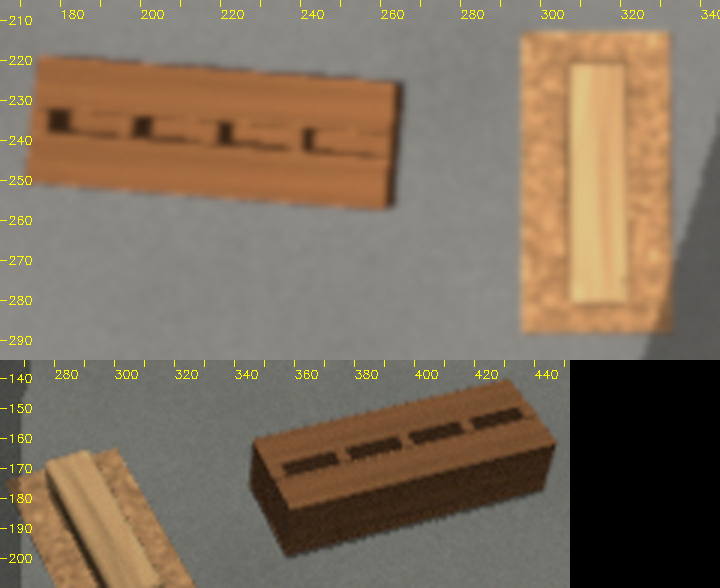

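The block lies centred on the pad, and all four rack slots are clear. In the top view their left ends are at (177,235), (198.5,236.5), (219.8,238) and (240.8,239.5). Now fit the rack and dock poses and overlay them as a check.

```bash
cat >> h.py <<'E'
def pose(x,y,yaw,P):
    return R.from_euler('z',yaw,degrees=True).apply(np.atleast_2d(P))+[x,y,0]
def rect(cx,cy,w,h,z): return [[cx-w/2,cy-h/2,z],[cx+w/2,cy-h/2,z],[cx+w/2,cy+h/2,z],[cx-w/2,cy+h/2,z]]
SY=[-.0975,-.0325,.0325,.0975]
def draw(o,n,P,x0,y0,s):
    q=(proj(n,P)-[x0,y0]+.5)*s-0.5; cv2.polylines(o,[q.round().astype(int)],True,(0,0,255),1)
E
python3 - <<'E'
from h import *
from scipy.optimize import least_squares as ls
pts=[];obs=[];nm=[]
for y,u,v in zip(SY,[240.75,219.75,198.5,177],[239.5,237.9,236.5,235.1]): pts.append([0,y+.027,.065]);obs.append((u,v));nm.append("top")
for p,q in zip([(.049,-.138),(.049,.138),(-.049,.138),(-.049,-.138)],[(263.7,225.7),(174.7,219),(172,250.7),(262.3,256.7)]): pts.append([*p,.065]);obs.append(q);nm.append("top")
for y,q in zip(SY,[(365.7,168.3),(386.7,163.7),(407.3,158.3),(427.7,153.7)]): pts.append([0,y,.065]);obs.append(q);nm.append("scene")
pts=np.array(pts);obs=np.array(obs);nm=np.array(nm)
def res(v,use):
    W=pose(*v,pts);return np.concatenate([(proj(n,W[nm==n])-obs[nm==n]).ravel() for n in use])
for use in(["top"],["scene"],["top","scene"]):
    r=ls(res,[.52,.297,-3.4],args=(use,),x_scale=[.01,.01,1]);print(use,r.x.round(4),r.fun.round(1))
v=ls(res,[.52,.297,-3.4],args=(["top","scene"],)).x
print("slots",pose(*v,[[0,y,.065] for y in SY]).round(4))
# dock from handle tops (top view)
B=np.array([onz("top",q,.165)[:2] for q in [(388,233.3),(410.5,231.8),(433,230.2),(455.3,229)]])[::-1]
c=B.mean(0);d=B[3]-B[0];yaw=-np.degrees(np.arctan2(d[0],d[1]));print("dock",c,yaw)
t=cv2.imread("pics/top0.png");s=cv2.imread("pics/scene0.png")
a=crop(t,360,212,470,252,6);b=crop(s,130,182,255,276,4)
for o,n,x0,y0,k in((a,"top",360,212,6),(b,"scene",130,182,4)):
    for y in SY:
        draw(o,n,pose(*c,yaw,rect(0,y,.022,.026,.165)),x0,y0,k)
    draw(o,n,pose(*c,yaw,rect(0,0,.02,.276,.075)),x0,y0,k)
stack("pics/d.png",a,b[:352])
E
```

```text
['top'] [ 0.5209  0.297  -3.3462] [ 0.3 -0.   0.   0.1  0.   0.1  0.3  0.   0.7 -0.8 -0.2 -0.2 -0.7  0.2
 -0.5  0.4]
['scene'] [ 0.5261  0.3001 -4.1845] [-0.2  0.2  0.  -0.3  0.2  0.2 -0.  -0.1]
['top', 'scene'] [ 0.5225  0.2984 -3.3821] [-0.2 -0.5 -0.4 -0.4 -0.4 -0.5 -0.1 -0.5  0.2 -1.3 -0.6 -0.7 -1.1 -0.3
 -0.9 -0.1 -1.1 -0.2 -1.  -0.8 -1.1 -0.6 -1.4 -1. ]
slots [[0.5168 0.2011 0.065 ]
 [0.5206 0.2659 0.065 ]
 [0.5244 0.3308 0.065 ]
 [0.5283 0.3957 0.065 ]]
dock [ 0.54426812 -0.29926732] 4.081516049762594
```

View pics/d.png

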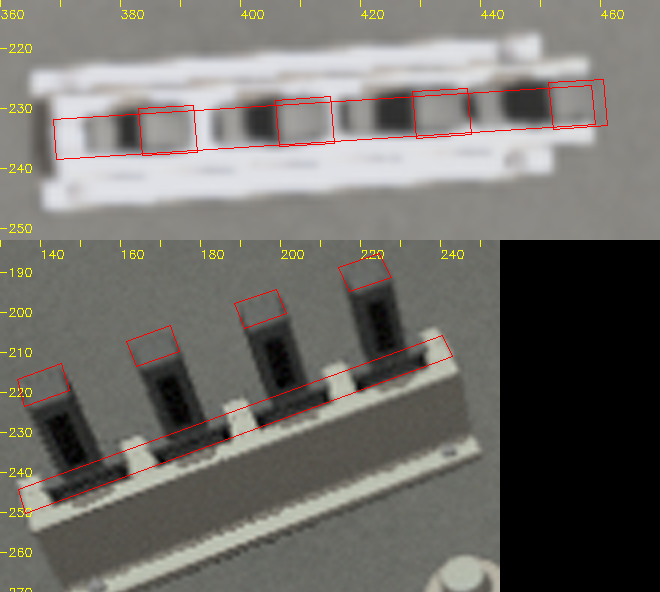

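The model overlay matches the dock and handles to about 1 px in both views. Go to the first brush.

```bash
cat >> h.py <<'E'
DOCK=[.546,-.298,4.08]; RACK=[.5225,.2984,-3.38]
def db(i,z): p=pose(*DOCK,[0,SY[i],0])[0]; print(p[:2].round(4)); tgt(p[0],p[1],z,DOCK[2])
def rs(i,z): p=pose(*RACK,[0,SY[i],0])[0]; print(p[:2].round(4)); tgt(p[0],p[1],z,RACK[2])
E
python3 -c "
from h import *
db(3,.113)"
```

```text
[ 0.5391 -0.2007]
clk 9.0 j7 -0.23 tcp [ 0.5172 -0.1573  0.2473] ang -30.79 tool z [-0.001  0.    -1.   ] units [-0.1304  0.2053  0.6715] turn -0.3874 f [ 0.7  0.6 -0.2] w 0.0855 0.0
```

Request:
apply_moves([
  [-1, -0.05, 0.1, 0, -0.1],
  [-1, -0.13, 0.205, 0, -0.2],
  [-1, -0.13, 0.205, 0, -0.3],
  [-1, -0.13, 0.205, 0, -0.387],
  [-1, -0.13, 0.205, 0, -0.387],
  [-1, -0.13, 0.205, 0, -0.387],
], squeeze=90)

```text
clock: 9.78
position: [0.5394, -0.2006, 0.2478]
tool_rot: [0.682, 0.731, 0.0, -0.0]
ft_force: [1.4, 0.5, 0.2]
grip_width: 0.0855
grip_force: 0.0
```

```bash
python3 -c "
from h import *
db(3,.113)"
```

```text
[ 0.5391 -0.2007]
clk 9.8 j7 0.48 tcp [ 0.5394 -0.2006  0.2478] ang 3.95 tool z [-0.  0. -1.] units [-0.0009 -0.0019  0.6738] turn -0.0015 f [1.4 0.5 0.2] w 0.0855 0.0
```

Request:
apply_moves([
  [-1, 0, 0, 0.25, 0],
  [-1, 0, 0, 0.5, 0],
  [-1, 0, 0, 0.65, 0],
  [-1, 0, 0, 0.674, 0],
  [-1, 0, 0, 0.674, 0],
  [1, 0, 0, 0.674, 0],
  [1, 0, 0, 0.674, 0],
  [1, 0, 0, 0.674, 0],
  [1, 0, 0, 0.674, 0],
  [1, 0, 0, 0.674, 0],
])

```text
clock: 11.02
position: [0.5398, -0.2007, 0.1136]
tool_rot: [0.681, 0.732, 0.0, 0.0]
ft_force: [-0.7, 0.7, 6.1]
grip_width: 0.021
grip_force: 88.6
```

Request:
apply_moves([
  [1, 0, 0, 0, 0],
  [1, 0, 0, 0, 0],
  [1, 0, 0, 0, 0],
])

```text
clock: 11.4
position: [0.5398, -0.2007, 0.1136]
tool_rot: [0.681, 0.732, 0.0, 0.0]
ft_force: [0.1, 0.5, 5.5]
grip_width: 0.0213
grip_force: 88.6
```

```bash
python3 -c "
from h import *
db(3,.113)"
```

```text
[ 0.5391 -0.2007]
clk 11.4 j7 0.56 tcp [ 0.5398 -0.2007  0.1136] ang 4.15 tool z [ 0.001  0.    -1.   ] units [ 0.0002 -0.0038  0.0029] turn 0.0008 f [0.1 0.5 5.5] w 0.0213 88.6
```

Request:
apply_moves([
  [1, 0, 0, -0.01, 0],
  [1, 0, 0, -0.02, 0],
  [1, 0, 0, -0.04, 0],
  [1, 0, 0, -0.06, 0],
  [1, 0, 0, -0.12, 0],
  [1, 0, 0, -0.25, 0],
  [1, 0, 0, -0.45, 0],
  [1, 0, 0, -0.65, 0],
  [1, 0, 0, -0.85, 0],
  [1, 0, 0, -0.95, 0],
])

```text
clock: 12.65
position: [0.5403, -0.2015, 0.3076]
tool_rot: [0.681, 0.732, 0.002, 0.002]
ft_force: [0.6, 0.1, -1.5]
grip_width: 0.0211
grip_force: 91.0
```

```bash
python3 -c "
from h import *
rs(3,.30);rs(0,.3)"
```

```text
[0.5282 0.3957]
clk 12.7 j7 0.47 tcp [ 0.5403 -0.2015  0.3076] ang 4.12 tool z [ 0.006 -0.001 -1.   ] units [2.9826 0.1542 0.0356] turn 0.0833 f [ 0.6  0.1 -1.5] w 0.0211 91.0
[0.5168 0.2011]
clk 12.7 j7 0.47 tcp [ 0.5403 -0.2015  0.3076] ang 4.12 tool z [ 0.006 -0.001 -1.   ] units [2.0159 0.027  0.0358] turn 0.0833 f [ 0.6  0.1 -1.5] w 0.0211 91.0
```

Request:
apply_moves([
  [1, 0.15, 0, 0, 0],
  [1, 0.4, 0, 0, 0],
  [1, 0.65, 0, 0, 0.02],
  [1, 0.9, 0.01, 0, 0.04],
  [1, 1, 0.01, 0, 0.04],
])

```text
clock: 13.28
position: [0.5273, 0.0022, 0.3051]
tool_rot: [0.703, 0.712, 0.002, 0.0]
ft_force: [0.2, -0.3, -0.7]
grip_width: 0.0211
grip_force: 91.1
```

Request:
apply_moves([
  [1, 0.25, 0, 0, 0.02],
  [1, 0.5, 0, 0, 0.04],
  [1, 0.75, 0.01, 0, 0.04],
  [1, 0.95, 0.01, 0, 0.04],
  [1, 1, 0.01, 0, 0.04],
  [1, 1, 0.01, 0, 0.04],
  [1, 1, 0.01, 0, 0.04],
])

```text
clock: 14.15
position: [0.5276, 0.1971, 0.3039]
tool_rot: [0.727, 0.687, 0.001, 0.0]
ft_force: [0.4, -0.7, -1.5]
grip_width: 0.0211
grip_force: 91.0
```

```bash
python3 -c "
from h import *
rs(0,.18)"
```

```text
[0.5168 0.2011]
clk 14.2 j7 -0.44 tcp [0.5276 0.1971 0.3039] ang -3.19 tool z [ 0.001  0.    -1.   ] units [ 0.0164 -0.0561  0.6197] turn 0.0021 f [ 0.4 -0.7 -1.5] w 0.0211 91.0
```

Request:
apply_moves([
  [1, 0.016, -0.056, 0, 0.002],
  [1, 0.016, -0.056, 0.2, 0.002],
  [1, 0.016, -0.056, 0.45, 0.002],
  [1, 0.016, -0.056, 0.6, 0.002],
  [1, 0.016, -0.056, 0.62, 0.002],
  [1, 0.016, -0.056, 0.62, 0.002],
])

```text
clock: 14.9
position: [0.5163, 0.2028, 0.1803]
tool_rot: [0.727, 0.687, 0.001, 0.0]
ft_force: [-0.8, 0.3, -0.8]
grip_width: 0.0212
grip_force: 91.0
```

```bash
python3 -c "
from h import *
rs(0,.11)
g=grab_frame('scene');f=grab_frame('top')
stack('pics/e.png',crop(g,335,110,455,200,5),crop(f,165,205,285,265,2))"
```

```text
[0.5168 0.2011]
clk 14.9 j7 -0.44 tcp [0.5163 0.2028 0.1803] ang -3.25 tool z [ 0.001  0.001 -1.   ] units [-0.0089  0.0022  0.3517] turn 0.0014 f [-0.8  0.3 -0.8] w 0.0212 91.0
```

View pics/e.png

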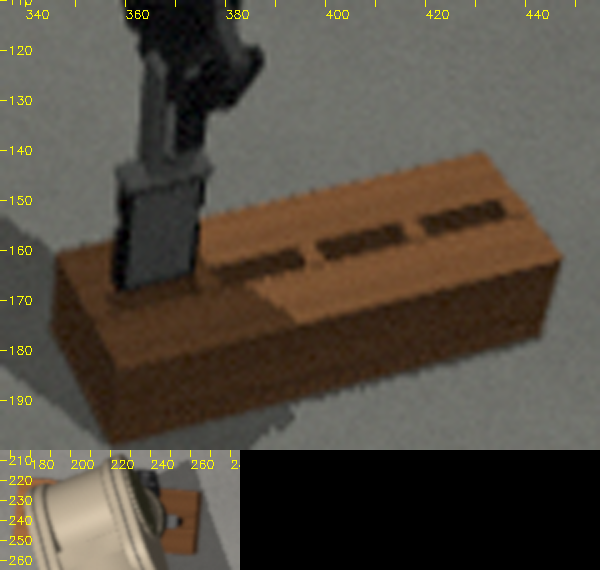

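The blade's lower edge spans (358,168) to (374,165.6), directly over slot 0's mouth. Insert gently.

Request:
apply_moves([
  [1, -0.008, 0.002, 0, 0],
  [1, -0.008, 0.002, 0.04, 0],
  [1, -0.008, 0.002, 0.07, 0],
  [1, -0.008, 0.002, 0.1, 0],
  [1, -0.008, 0.002, 0.13, 0],
  [1, -0.008, 0.002, 0.15, 0],
  [1, -0.008, 0.002, 0.15, 0],
])

```text
clock: 15.88
position: [0.5162, 0.2011, 0.1488]
tool_rot: [0.727, 0.687, -0.0, -0.0]
ft_force: [0.7, -0.6, -0.6]
grip_width: 0.0209
grip_force: 91.0
```

Entered freely. Push it down to the floor.

Request:
apply_moves([
  [1, 0, 0, 0.04, 0],
  [1, 0, 0, 0.08, 0],
  [1, 0, 0, 0.12, 0],
  [1, 0, 0, 0.15, 0],
  [1, 0, 0, 0.17, 0],
  [1, 0, 0, 0.18, 0],
  [1, 0, 0, 0.186, 0],
  [1, 0, 0, 0.188, 0],
])

```text
clock: 16.88
position: [0.5164, 0.2012, 0.1116]
tool_rot: [0.727, 0.687, 0.0, -0.0]
ft_force: [0.1, 0.6, -0.6]
grip_width: 0.0209
grip_force: 91.0
```

Request:
apply_moves([
  [1, 0, 0, 0.004, 0],
  [1, 0, 0, 0.008, 0],
  [1, 0, 0, 0.008, 0],
])

```text
clock: 17.25
position: [0.5168, 0.2013, 0.1115]
tool_rot: [0.727, 0.687, 0.001, -0.0]
ft_force: [-4.9, -2.5, 14.3]
grip_width: 0.0211
grip_force: 93.1
```

Seated: the floor was felt at TCP z 0.1115. Release and rise.

Request:
apply_moves([
  [-1, 0, 0, 0, 0],
  [-1, 0, 0, 0, 0],
  [-1, 0, 0, 0, 0],
  [-1, 0, 0, 0, 0],
  [-1, 0, 0, -0.1, 0],
  [-1, 0, 0, -0.3, 0],
  [-1, 0, 0, -0.55, 0],
  [-1, 0, 0, -0.75, 0],
  [-1, 0, 0, -0.75, 0],
])

```text
clock: 18.38
position: [0.5178, 0.2016, 0.2631]
tool_rot: [0.727, 0.687, 0.003, 0.001]
ft_force: [-0.3, -0.7, -1.0]
grip_width: 0.0853
grip_force: 0.0
```

```bash
python3 -c "
from h import *
db(2,.26)"
```

```text
[ 0.5437 -0.2656]
clk 18.4 j7 -0.45 tcp [0.5178 0.2016 0.2631] ang -3.24 tool z [ 0.005  0.003 -1.   ] units [-2.325   0.2613  0.0089] turn -0.0813 f [-0.3 -0.7 -1. ] w 0.0853 0.0
```

Request:
apply_moves([
  [-1, -0.2, 0, 0, -0.02],
  [-1, -0.45, 0.04, 0, -0.04],
  [-1, -0.7, 0.08, 0, -0.04],
  [-1, -0.95, 0.13, 0, -0.04],
  [-1, -1, 0.13, 0, -0.08],
])

```text
clock: 19.0
position: [0.5307, -0.0043, 0.259]
tool_rot: [0.684, 0.73, -0.001, 0.0]
ft_force: [-0.0, 1.2, 0.1]
grip_width: 0.0854
grip_force: 0.0
```

Request:
apply_moves([
  [-1, -0.25, 0, 0, 0],
  [-1, -0.5, 0, 0, 0],
  [-1, -0.75, 0, 0, 0],
  [-1, -0.95, 0, 0, 0],
  [-1, -1, 0, 0, 0],
  [-1, -1, 0, 0, 0],
])

```text
clock: 19.75
position: [0.5446, -0.1994, 0.259]
tool_rot: [0.682, 0.731, -0.0, -0.001]
ft_force: [1.3, 0.7, 0.3]
grip_width: 0.0855
grip_force: 0.0
```

```bash
python3 -c "
from h import *
db(2,.113)"
```

```text
[ 0.5437 -0.2656]
clk 19.8 j7 0.48 tcp [ 0.5446 -0.1994  0.259 ] ang 3.93 tool z [-0.001  0.    -1.   ] units [-0.33   -0.0265  0.7299] turn -0.0017 f [1.3 0.7 0.3] w 0.0855 0.0
```

Request:
apply_moves([
  [-1, -0.2, -0.02, 0, -0.002],
  [-1, -0.33, -0.024, 0, -0.002],
  [-1, -0.33, -0.024, 0.1, -0.002],
  [-1, -0.33, -0.024, 0.3, -0.002],
  [-1, -0.33, -0.024, 0.5, -0.002],
  [-1, -0.33, -0.024, 0.68, -0.002],
  [-1, -0.33, -0.024, 0.73, -0.002],
  [-1, -0.33, -0.024, 0.73, -0.002],
  [-1, -0.33, -0.024, 0.73, -0.002],
])

```text
clock: 20.88
position: [0.5456, -0.2657, 0.1155]
tool_rot: [0.681, 0.732, 0.001, 0.001]
ft_force: [1.7, -0.5, -0.3]
grip_width: 0.0853
grip_force: 0.0
```

Request:
apply_moves([
  [1, 0, 0, 0, 0],
  [1, 0, 0, 0, 0],
  [1, 0, 0, 0, 0],
  [1, 0, 0, 0, 0],
  [1, 0, 0, 0, 0],
  [1, 0, 0, 0, 0],
  [1, 0, 0, 0, 0],
])

```text
clock: 21.75
position: [0.5449, -0.2658, 0.1142]
tool_rot: [0.681, 0.732, 0.0, 0.0]
ft_force: [-0.6, 0.6, 5.4]
grip_width: 0.0209
grip_force: 88.5
```

```bash
python3 -c "
from h import *
db(2,.113)"
```

```text
[ 0.5437 -0.2656]
clk 21.8 j7 0.69 tcp [ 0.5449 -0.2658  0.1142] ang 4.15 tool z [ 0.001 -0.    -1.   ] units [ 0.0015 -0.0059  0.0059] turn 0.0008 f [-0.6  0.6  5.4] w 0.0209 88.5
```

Request:
apply_moves([
  [1, 0, 0, -0.01, 0],
  [1, 0, 0, -0.02, 0],
  [1, 0, 0, -0.04, 0],
  [1, 0, 0, -0.06, 0],
  [1, 0, 0, -0.12, 0],
  [1, 0, 0, -0.25, 0],
  [1, 0, 0, -0.45, 0],
  [1, 0, 0, -0.65, 0],
  [1, 0, 0, -0.85, 0],
  [1, 0, 0, -0.97, 0],
])

```text
clock: 23.0
position: [0.5453, -0.2665, 0.3124]
tool_rot: [0.681, 0.732, 0.001, 0.002]
ft_force: [0.4, -0.1, -1.2]
grip_width: 0.021
grip_force: 91.1
```

```bash
python3 -c "
from h import *
rs(1,.31)"
```

```text
[0.5206 0.266 ]
clk 23.0 j7 0.62 tcp [ 0.5453 -0.2665  0.3124] ang 4.13 tool z [ 0.005 -0.001 -1.   ] units [2.6641 0.0682 0.0078] turn 0.0834 f [ 0.4 -0.1 -1.2] w 0.021 91.1
```

Request:
apply_moves([
  [1, 0.15, 0, 0, 0],
  [1, 0.4, 0, 0, 0],
  [1, 0.65, 0, 0, 0.02],
  [1, 0.9, 0.01, 0, 0.04],
  [1, 1, 0.01, 0, 0.04],
])

```text
clock: 23.62
position: [0.5327, -0.0629, 0.31]
tool_rot: [0.703, 0.712, 0.002, 0.001]
ft_force: [0.3, 0.3, -1.4]
grip_width: 0.021
grip_force: 91.2
```

Request:
apply_moves([
  [1, 0.25, 0, 0, 0.02],
  [1, 0.5, 0, 0, 0.04],
  [1, 0.75, 0, 0, 0.044],
  [1, 0.95, 0, 0, 0.044],
  [1, 1, 0, 0, 0.044],
])

```text
clock: 24.25
position: [0.5303, 0.137, 0.3096]
tool_rot: [0.727, 0.687, 0.001, 0.0]
ft_force: [-0.0, -0.6, -0.3]
grip_width: 0.0209
grip_force: 91.1
```

```bash
python3 -c "
from h import *
rs(1,.18)"
```

```text
[0.5206 0.266 ]
clk 24.2 j7 -0.34 tcp [0.5303 0.137  0.3096] ang -3.19 tool z [ 0.002  0.002 -1.   ] units [ 0.6398 -0.0857  0.6491] turn 0.0021 f [-0.  -0.6 -0.3] w 0.0209 91.1
```

Request:
apply_moves([
  [1, 0.2, -0.04, 0, 0.002],
  [1, 0.45, -0.086, 0, 0.002],
  [1, 0.63, -0.086, 0, 0.002],
  [1, 0.63, -0.086, 0.2, 0.002],
  [1, 0.63, -0.086, 0.45, 0.002],
  [1, 0.63, -0.086, 0.6, 0.002],
  [1, 0.63, -0.086, 0.63, 0.002],
  [1, 0.63, -0.086, 0.63, 0.002],
])

```text
clock: 25.25
position: [0.5215, 0.2606, 0.1836]
tool_rot: [0.729, 0.684, 0.001, 0.0]
ft_force: [0.4, -0.2, -0.6]
grip_width: 0.0211
grip_force: 91.1
```

```bash
python3 -c "
from h import *
rs(1,.1125)"
```

```text
[0.5206 0.266 ]
clk 25.2 j7 -0.51 tcp [0.5215 0.2606 0.1836] ang -3.63 tool z [ 0.002  0.001 -1.   ] units [ 0.0262 -0.0069  0.3555] turn -0.0028 f [ 0.4 -0.2 -0.6] w 0.0211 91.1
```

Request:
apply_moves([
  [1, 0.026, -0.007, 0, -0.003],
  [1, 0.026, -0.007, 0, -0.003],
  [1, 0.026, -0.007, 0.05, -0.003],
  [1, 0.026, -0.007, 0.09, -0.003],
  [1, 0.026, -0.007, 0.13, -0.003],
  [1, 0.026, -0.007, 0.15, -0.003],
  [1, 0.026, -0.007, 0.16, -0.003],
  [1, 0.026, -0.007, 0.16, -0.003],
])

```text
clock: 26.25
position: [0.5196, 0.266, 0.1499]
tool_rot: [0.727, 0.686, 0.0, -0.0]
ft_force: [0.2, 0.1, -0.7]
grip_width: 0.0209
grip_force: 91.1
```

```bash
python3 -c "
from h import *
rs(1,.1125)"
```

```text
[0.5206 0.266 ]
clk 26.2 j7 -0.51 tcp [0.5196 0.266  0.1499] ang -3.32 tool z [ 0.  0. -1.] units [-0.      0.0051  0.1872] turn 0.0007 f [ 0.2  0.1 -0.7] w 0.0209 91.1
```

Freely in. Push to the floor at about 0.112, pressing slightly.

Request:
apply_moves([
  [1, 0, 0.004, 0.04, 0],
  [1, 0, 0.004, 0.08, 0],
  [1, 0, 0.004, 0.12, 0],
  [1, 0, 0.004, 0.15, 0],
  [1, 0, 0.004, 0.17, 0],
  [1, 0, 0.004, 0.18, 0],
  [1, 0, 0.004, 0.186, 0],
  [1, 0, 0.004, 0.192, 0],
  [1, 0, 0.004, 0.196, 0],
  [1, 0, 0.004, 0.196, 0],
])

```text
clock: 27.5
position: [0.5207, 0.2661, 0.1122]
tool_rot: [0.727, 0.686, 0.001, -0.0]
ft_force: [-3.6, -2.0, 10.4]
grip_width: 0.0209
grip_force: 92.7
```

Request:
apply_moves([
  [-1, 0, 0, 0, 0],
  [-1, 0, 0, 0, 0],
  [-1, 0, 0, 0, 0],
  [-1, 0, 0, 0, 0],
  [-1, 0, 0, -0.1, 0],
  [-1, 0, 0, -0.3, 0],
  [-1, 0, 0, -0.55, 0],
  [-1, 0, 0, -0.75, 0],
  [-1, 0, 0, -0.75, 0],
])

```text
clock: 28.62
position: [0.5217, 0.2665, 0.2642]
tool_rot: [0.727, 0.686, 0.003, 0.0]
ft_force: [-1.4, 1.0, -0.4]
grip_width: 0.0852
grip_force: 0.0
```

Request:
apply_moves([
  [-1, -0.2, 0, 0, -0.02],
  [-1, -0.45, 0.04, 0, -0.04],
  [-1, -0.7, 0.08, 0, -0.04],
  [-1, -0.95, 0.13, 0, -0.04],
  [-1, -1, 0.13, 0, -0.08],
])

```text
clock: 29.25
position: [0.5347, 0.0604, 0.2601]
tool_rot: [0.684, 0.729, -0.0, 0.0]
ft_force: [-0.1, 0.6, 0.1]
grip_width: 0.0851
grip_force: 0.0
```

Request:
apply_moves([
  [-1, -0.25, 0, 0, 0],
  [-1, -0.5, 0, 0, 0],
  [-1, -0.75, 0, 0, 0],
  [-1, -0.95, 0, 0, 0],
  [-1, -1, 0, 0, 0],
  [-1, -1, 0, 0, 0],
])

```text
clock: 30.0
position: [0.548, -0.1348, 0.26]
tool_rot: [0.683, 0.73, -0.0, -0.0]
ft_force: [0.1, 0.8, -1.0]
grip_width: 0.0852
grip_force: 0.0
```

```bash
python3 -c "
from h import *
db(1,.113)"
```

```text
[ 0.5483 -0.3304]
clk 30.0 j7 0.34 tcp [ 0.548  -0.1348  0.26  ] ang 3.83 tool z [-0.001  0.    -1.   ] units [-0.9764 -0.0631  0.7347] turn -0.0028 f [ 0.1  0.8 -1. ] w 0.0852 0.0
```

Request:
apply_moves([
  [-1, -0.25, -0.02, 0, -0.003],
  [-1, -0.5, -0.04, 0, -0.003],
  [-1, -0.75, -0.058, 0, -0.003],
  [-1, -0.95, -0.058, 0, -0.003],
  [-1, -0.976, -0.058, 0, -0.003],
  [-1, -0.976, -0.058, 0, -0.003],
  [-1, -0.976, -0.058, 0, -0.003],
])

```text
clock: 30.88
position: [0.5508, -0.3281, 0.2605]
tool_rot: [0.68, 0.733, 0.001, -0.0]
ft_force: [-0.6, 0.3, 0.6]
grip_width: 0.0855
grip_force: 0.0
```

```bash
python3 -c "
from h import *
db(1,.113)"
```

```text
[ 0.5483 -0.3304]
clk 30.9 j7 0.75 tcp [ 0.5508 -0.3281  0.2605] ang 4.31 tool z [ 0.     0.001 -1.   ] units [-0.0115 -0.0135  0.7376] turn 0.0026 f [-0.6  0.3  0.6] w 0.0855 0.0
```

Request:
apply_moves([
  [-1, -0.01, -0.008, 0.1, 0.002],
  [-1, -0.01, -0.008, 0.3, 0.002],
  [-1, -0.01, -0.008, 0.5, 0.002],
  [-1, -0.01, -0.008, 0.68, 0.002],
  [-1, -0.01, -0.008, 0.735, 0.002],
  [-1, -0.01, -0.008, 0.735, 0.002],
  [-1, -0.01, -0.008, 0.735, 0.002],
])

```text
clock: 31.75
position: [0.5494, -0.3327, 0.1154]
tool_rot: [0.682, 0.731, 0.0, 0.001]
ft_force: [0.8, -1.3, -0.0]
grip_width: 0.0855
grip_force: 0.0
```

Request:
apply_moves([
  [1, 0, 0, 0, 0],
  [1, 0, 0, 0, 0],
  [1, 0, 0, 0, 0],
  [1, 0, 0, 0, 0],
  [1, 0, 0, 0, 0],
  [1, 0, 0, 0, 0],
  [1, 0, 0, 0, 0],
])

```text
clock: 32.62
position: [0.5487, -0.3325, 0.114]
tool_rot: [0.682, 0.731, 0.0, 0.0]
ft_force: [0.8, 1.0, 4.4]
grip_width: 0.0211
grip_force: 88.3
```

```bash
python3 -c "
from h import *
db(1,.113)"
```

```text
[ 0.5483 -0.3304]
clk 32.6 j7 0.81 tcp [ 0.5487 -0.3325  0.114 ] ang 3.98 tool z [ 0.001 -0.    -1.   ] units [ 0.0106 -0.0014  0.005 ] turn -0.0012 f [0.8 1.  4.4] w 0.0211 88.3
```

Request:
apply_moves([
  [1, 0, 0, -0.01, 0],
  [1, 0, 0, -0.02, 0],
  [1, 0, 0, -0.04, 0],
  [1, 0, 0, -0.06, 0],
  [1, 0, 0, -0.12, 0],
  [1, 0, 0, -0.25, 0],
  [1, 0, 0, -0.45, 0],
  [1, 0, 0, -0.65, 0],
  [1, 0, 0, -0.85, 0],
  [1, 0, 0, -0.97, 0],
])

```text
clock: 33.88
position: [0.5484, -0.3333, 0.3121]
tool_rot: [0.682, 0.731, 0.001, 0.002]
ft_force: [0.2, -0.5, -0.7]
grip_width: 0.021
grip_force: 91.8
```

Request:
apply_moves([
  [1, 0.15, 0, 0, 0],
  [1, 0.4, 0, 0, 0],
  [1, 0.65, 0, 0, 0.02],
  [1, 0.9, 0.01, 0, 0.04],
  [1, 1, 0.01, 0, 0.04],
])

```text
clock: 34.5
position: [0.5367, -0.1299, 0.3095]
tool_rot: [0.704, 0.71, 0.001, 0.0]
ft_force: [-0.7, -0.6, -0.8]
grip_width: 0.0213
grip_force: 91.8
```

Request:
apply_moves([
  [1, 0.25, 0, 0, 0.02],
  [1, 0.5, 0, 0, 0.04],
  [1, 0.75, 0, 0, 0.044],
  [1, 0.95, 0, 0, 0.044],
  [1, 1, 0, 0, 0.044],
])

```text
clock: 35.12
position: [0.5352, 0.0697, 0.3092]
tool_rot: [0.728, 0.686, 0.001, 0.0]
ft_force: [1.2, -0.1, -1.1]
grip_width: 0.0211
grip_force: 91.7
```

```bash
python3 -c "
from h import *
rs(2,.31)"
```

```text
[0.5244 0.3308]
clk 35.1 j7 -0.22 tcp [0.5352 0.0697 0.3092] ang -3.40 tool z [ 0.001  0.001 -1.   ] units [ 1.3002 -0.1312 -0.0024] turn -0.0002 f [ 1.2 -0.1 -1.1] w 0.0211 91.7
```

Request:
apply_moves([
  [1, 0.25, -0.03, 0, 0],
  [1, 0.5, -0.06, 0, 0],
  [1, 0.75, -0.09, 0, 0],
  [1, 0.95, -0.1, 0, 0],
  [1, 1, -0.1, 0, 0],
])

```text
clock: 35.75
position: [0.5277, 0.2699, 0.3086]
tool_rot: [0.728, 0.685, 0.0, 0.0]
ft_force: [0.6, 0.2, -1.7]
grip_width: 0.0211
grip_force: 91.7
```

```bash
python3 -c "
from h import *
rs(2,.18)"
```

```text
[0.5244 0.3308]
clk 35.8 j7 -0.53 tcp [0.5277 0.2699 0.3086] ang -3.46 tool z [ 0.001  0.001 -1.   ] units [ 0.3029 -0.0352  0.6429] turn -0.0009 f [ 0.6  0.2 -1.7] w 0.0211 91.7
```

Request:
apply_moves([
  [1, 0.15, -0.035, 0, 0],
  [1, 0.28, -0.035, 0, 0],
  [1, 0.28, -0.035, 0.1, 0],
  [1, 0.28, -0.035, 0.3, 0],
  [1, 0.28, -0.035, 0.5, 0],
  [1, 0.28, -0.035, 0.61, 0],
  [1, 0.28, -0.035, 0.62, 0],
  [1, 0.28, -0.035, 0.62, 0],
])

```text
clock: 36.75
position: [0.5255, 0.3237, 0.1854]
tool_rot: [0.729, 0.684, 0.001, 0.0]
ft_force: [0.4, 0.5, -1.1]
grip_width: 0.021
grip_force: 91.7
```

```bash
python3 -c "
from h import *
rs(2,.112)"
```

```text
[0.5244 0.3308]
clk 36.8 j7 -0.58 tcp [0.5255 0.3237 0.1854] ang -3.67 tool z [ 0.002  0.001 -1.   ] units [ 0.0347 -0.0081  0.3671] turn -0.0032 f [ 0.4  0.5 -1.1] w 0.021 91.7
```

Subtract the 2.1 mm in-hand offset: 0.035 − 0.010 = 0.025.

Request:
apply_moves([
  [1, 0.025, -0.007, 0, -0.003],
  [1, 0.025, -0.007, 0, -0.003],
  [1, 0.025, -0.007, 0.05, -0.003],
  [1, 0.025, -0.007, 0.09, -0.003],
  [1, 0.025, -0.007, 0.13, -0.003],
  [1, 0.025, -0.007, 0.16, -0.003],
  [1, 0.025, -0.007, 0.17, -0.003],
  [1, 0.025, -0.007, 0.17, -0.003],
])

```text
clock: 37.75
position: [0.5233, 0.3295, 0.1497]
tool_rot: [0.727, 0.686, 0.0, -0.0]
ft_force: [-0.2, -0.1, -0.1]
grip_width: 0.021
grip_force: 91.7
```

```bash
python3 -c "
from h import *
rs(2,.112)"
```

```text
[0.5244 0.3308]
clk 37.8 j7 -0.58 tcp [0.5233 0.3295 0.1497] ang -3.32 tool z [ 0.  0. -1.] units [0.0069 0.0051 0.1887] turn 0.0007 f [-0.2 -0.1 -0.1] w 0.021 91.7
```

Request:
apply_moves([
  [1, -0.003, 0.004, 0.04, 0],
  [1, -0.003, 0.004, 0.08, 0],
  [1, -0.003, 0.004, 0.12, 0],
  [1, -0.003, 0.004, 0.15, 0],
  [1, -0.003, 0.004, 0.17, 0],
  [1, -0.003, 0.004, 0.18, 0],
  [1, -0.003, 0.004, 0.186, 0],
  [1, -0.003, 0.004, 0.192, 0],
  [1, -0.003, 0.004, 0.196, 0],
  [1, -0.003, 0.004, 0.196, 0],
])

```text
clock: 39.0
position: [0.5244, 0.3288, 0.112]
tool_rot: [0.727, 0.686, 0.001, -0.0]
ft_force: [-3.5, -2.4, 11.8]
grip_width: 0.0211
grip_force: 93.4
```

Seated. Release and go for the last brush.

Request:
apply_moves([
  [-1, 0, 0, 0, 0],
  [-1, 0, 0, 0, 0],
  [-1, 0, 0, 0, 0],
  [-1, 0, 0, 0, 0],
  [-1, 0, 0, -0.1, 0],
  [-1, 0, 0, -0.3, 0],
  [-1, 0, 0, -0.55, 0],
  [-1, 0, 0, -0.75, 0],
  [-1, 0, 0, -0.75, 0],
])

```text
clock: 40.12
position: [0.5256, 0.3294, 0.2658]
tool_rot: [0.727, 0.686, 0.004, 0.0]
ft_force: [0.1, 0.2, 0.1]
grip_width: 0.0853
grip_force: 0.0
```

Request:
apply_moves([
  [-1, -0.2, 0, 0, -0.02],
  [-1, -0.45, 0.04, 0, -0.04],
  [-1, -0.7, 0.08, 0, -0.04],
  [-1, -0.95, 0.13, 0, -0.04],
  [-1, -1, 0.13, 0, -0.08],
])

```text
clock: 40.75
position: [0.5389, 0.1231, 0.2612]
tool_rot: [0.685, 0.729, 0.0, 0.0]
ft_force: [-0.1, 0.6, 0.5]
grip_width: 0.0856
grip_force: 0.0
```

Request:
apply_moves([
  [-1, -0.25, 0, 0, 0],
  [-1, -0.5, 0, 0, 0],
  [-1, -0.75, 0, 0, 0],
  [-1, -0.95, 0, 0, 0],
  [-1, -1, 0, 0, 0],
  [-1, -1, 0, 0, 0],
])

```text
clock: 41.5
position: [0.5518, -0.0719, 0.2606]
tool_rot: [0.683, 0.73, 0.0, -0.0]
ft_force: [-0.4, 1.0, -0.3]
grip_width: 0.0856
grip_force: 0.0
```

Request:
apply_moves([
  [-1, -0.25, 0, 0, 0],
  [-1, -0.5, 0, 0, 0],
  [-1, -0.75, 0, 0, 0],
  [-1, -0.95, 0, 0, 0],
  [-1, -1, 0, 0, 0],
  [-1, -1, 0, 0, 0],
])

```text
clock: 42.25
position: [0.566, -0.2701, 0.2601]
tool_rot: [0.682, 0.731, 0.0, -0.0]
ft_force: [-0.0, 0.3, 0.3]
grip_width: 0.0857
grip_force: 0.0
```

```bash
python3 -c "
from h import *
db(0,.113)"
```

```text
[ 0.5529 -0.3953]
clk 42.2 j7 0.63 tcp [ 0.566  -0.2701  0.2601] ang 3.94 tool z [-0.     0.001 -1.   ] units [-0.6206 -0.1077  0.7351] turn -0.0016 f [-0.   0.3  0.3] w 0.0857 0.0
```

Request:
apply_moves([
  [-1, -0.25, -0.04, 0, -0.002],
  [-1, -0.45, -0.08, 0, -0.002],
  [-1, -0.6, -0.104, 0, -0.002],
  [-1, -0.615, -0.104, 0, -0.002],
  [-1, -0.615, -0.104, 0.1, -0.002],
  [-1, -0.615, -0.104, 0.2, -0.002],
  [-1, -0.615, -0.104, 0.3, -0.002],
  [-1, -0.615, -0.104, 0.3, -0.002],
  [-1, -0.615, -0.104, 0.3, -0.002],
])

```text
clock: 43.38
position: [0.5533, -0.3955, 0.201]
tool_rot: [0.682, 0.732, 0.0, 0.0]
ft_force: [0.1, -0.5, 0.7]
grip_width: 0.0854
grip_force: 0.0
```

```bash
python3 -c "
from h import *
db(0,.113)"
```

```text
[ 0.5529 -0.3953]
clk 43.4 j7 0.87 tcp [ 0.5533 -0.3955  0.201 ] ang 4.07 tool z [ 0.001 -0.    -1.   ] units [ 0.0016 -0.0019  0.4401] turn -0.0001 f [ 0.1 -0.5  0.7] w 0.0854 0.0
```

Request:
apply_moves([
  [-1, 0, 0, 0.1, 0],
  [-1, 0, 0, 0.3, 0],
  [-1, 0, 0, 0.42, 0],
  [-1, 0, 0, 0.44, 0],
  [-1, 0, 0, 0.44, 0],
])

```text
clock: 44.0
position: [0.5532, -0.3958, 0.113]
tool_rot: [0.682, 0.732, 0.0, 0.0]
ft_force: [0.5, -0.5, -0.5]
grip_width: 0.0855
grip_force: 0.0
```

Request:
apply_moves([
  [1, 0, 0, 0, 0],
  [1, 0, 0, 0, 0],
  [1, 0, 0, 0, 0],
  [1, 0, 0, 0, 0],
  [1, 0, 0, 0, 0],
  [1, 0, 0, 0, 0],
  [1, 0, 0, 0, 0],
])

```text
clock: 44.88
position: [0.5535, -0.3956, 0.1129]
tool_rot: [0.682, 0.732, 0.0, 0.0]
ft_force: [1.1, 0.7, 6.1]
grip_width: 0.0212
grip_force: 88.5
```

```bash
python3 -c "
from h import *
db(0,.113)"
```

```text
[ 0.5529 -0.3953]
clk 44.9 j7 0.90 tcp [ 0.5535 -0.3956  0.1129] ang 4.07 tool z [ 0.001 -0.    -1.   ] units [ 0.0019 -0.0025 -0.0004] turn -0.0001 f [1.1 0.7 6.1] w 0.0212 88.5
```

Request:
apply_moves([
  [1, 0, 0, -0.01, 0],
  [1, 0, 0, -0.02, 0],
  [1, 0, 0, -0.04, 0],
  [1, 0, 0, -0.06, 0],
  [1, 0, 0, -0.12, 0],
  [1, 0, 0, -0.25, 0],
  [1, 0, 0, -0.45, 0],
  [1, 0, 0, -0.65, 0],
  [1, 0, 0, -0.85, 0],
  [1, 0, 0, -0.97, 0],
])

```text
clock: 46.12
position: [0.5527, -0.3965, 0.311]
tool_rot: [0.682, 0.731, 0.0, 0.002]
ft_force: [0.2, -0.1, -0.9]
grip_width: 0.0206
grip_force: 92.0
```

Request:
apply_moves([
  [1, 0.15, 0, 0, 0],
  [1, 0.4, 0, 0, 0],
  [1, 0.65, 0, 0, 0.02],
  [1, 0.9, 0.01, 0, 0.04],
  [1, 1, 0.01, 0, 0.04],
])

```text
clock: 46.75
position: [0.541, -0.1932, 0.3083]
tool_rot: [0.703, 0.711, 0.001, 0.0]
ft_force: [0.2, -0.6, -1.4]
grip_width: 0.0212
grip_force: 91.9
```

Request:
apply_moves([
  [1, 0.25, 0, 0, 0.02],
  [1, 0.5, 0, 0, 0.04],
  [1, 0.75, 0, 0, 0.044],
  [1, 0.95, 0, 0, 0.044],
  [1, 1, 0, 0, 0.044],
])

```text
clock: 47.38
position: [0.5392, 0.0064, 0.308]
tool_rot: [0.727, 0.686, 0.001, 0.0]
ft_force: [-0.4, -0.0, -1.3]
grip_width: 0.0208
grip_force: 91.9
```

Request:
apply_moves([
  [1, 0.25, -0.03, 0, 0],
  [1, 0.5, -0.06, 0, 0],
  [1, 0.75, -0.09, 0, 0],
  [1, 0.95, -0.1, 0, 0],
  [1, 1, -0.1, 0, 0],
])

```text
clock: 48.0
position: [0.5314, 0.2066, 0.3073]
tool_rot: [0.728, 0.686, 0.0, 0.0]
ft_force: [0.5, -1.0, -1.4]
grip_width: 0.0211
grip_force: 91.9
```

```bash
python3 -c "
from h import *
rs(3,.31)"
```

```text
[0.5282 0.3957]
clk 48.0 j7 -0.44 tcp [0.5314 0.2066 0.3073] ang -3.38 tool z [ 0.001  0.    -1.   ] units [ 0.9433 -0.0718 -0.0129] turn -0.0 f [ 0.5 -1.  -1.4] w 0.0211 91.9
```

Request:
apply_moves([
  [1, 0.25, -0.02, 0, 0],
  [1, 0.5, -0.05, 0, 0],
  [1, 0.75, -0.07, 0, 0],
  [1, 0.92, -0.07, 0, 0],
  [1, 0.92, -0.07, 0.1, 0],
  [1, 0.92, -0.07, 0.3, 0],
  [1, 0.92, -0.07, 0.5, 0],
  [1, 0.92, -0.07, 0.6, 0],
  [1, 0.92, -0.07, 0.6, 0],
  [1, 0.92, -0.07, 0.6, 0],
])

```text
clock: 49.25
position: [0.5298, 0.3896, 0.1886]
tool_rot: [0.729, 0.685, 0.001, 0.0]
ft_force: [0.8, -0.3, -0.8]
grip_width: 0.021
grip_force: 91.9
```

```bash
python3 -c "
from h import *
rs(3,.111)"
```

```text
[0.5282 0.3957]
clk 49.2 j7 -0.65 tcp [0.5298 0.3896 0.1886] ang -3.53 tool z [ 0.002  0.002 -1.   ] units [ 0.0295 -0.0107  0.3882] turn -0.0017 f [ 0.8 -0.3 -0.8] w 0.021 91.9
```

Request:
apply_moves([
  [1, 0.029, -0.009, 0, -0.002],
  [1, 0.029, -0.009, 0, -0.002],
  [1, 0.029, -0.009, 0.06, -0.002],
  [1, 0.029, -0.009, 0.1, -0.002],
  [1, 0.029, -0.009, 0.14, -0.002],
  [1, 0.029, -0.009, 0.17, -0.002],
  [1, 0.029, -0.009, 0.19, -0.002],
  [1, 0.029, -0.009, 0.19, -0.002],
])

```text
clock: 50.25
position: [0.5273, 0.3953, 0.1483]
tool_rot: [0.727, 0.686, -0.0, -0.0]
ft_force: [0.4, 1.1, -0.7]
grip_width: 0.021
grip_force: 91.9
```

```bash
python3 -c "
from h import *
rs(3,.111)"
```

```text
[0.5282 0.3957]
clk 50.2 j7 -0.64 tcp [0.5273 0.3953 0.1483] ang -3.32 tool z [-0. -0. -1.] units [0.0024 0.0048 0.1864] turn 0.0006 f [ 0.4  1.1 -0.7] w 0.021 91.9
```

Request:
apply_moves([
  [1, 0, 0.004, 0.04, 0],
  [1, 0, 0.004, 0.08, 0],
  [1, 0, 0.004, 0.12, 0],
  [1, 0, 0.004, 0.15, 0],
  [1, 0, 0.004, 0.17, 0],
  [1, 0, 0.004, 0.18, 0],
  [1, 0, 0.004, 0.186, 0],
  [1, 0, 0.004, 0.192, 0],
  [1, 0, 0.004, 0.194, 0],
  [1, 0, 0.004, 0.194, 0],
])

```text
clock: 51.5
position: [0.5284, 0.3955, 0.1109]
tool_rot: [0.727, 0.686, 0.001, -0.0]
ft_force: [-1.9, -1.4, 7.2]
grip_width: 0.0209
grip_force: 93.1
```

Request:
apply_moves([
  [-1, 0, 0, 0, 0],
  [-1, 0, 0, 0, 0],
  [-1, 0, 0, 0, 0],
  [-1, 0, 0, 0, 0],
  [-1, 0, 0, -0.1, 0],
  [-1, 0, 0, -0.3, 0],
  [-1, 0, 0, -0.55, 0],
  [-1, 0, 0, -0.75, 0],
  [-1, 0, 0, -0.75, 0],
])

```text
clock: 52.62
position: [0.5297, 0.396, 0.2653]
tool_rot: [0.727, 0.686, 0.004, 0.0]
ft_force: [0.8, -0.2, -0.6]
grip_width: 0.0854
grip_force: 0.0
```

Request:
apply_moves([
  [-1, 0.25, -0.2, 0, 0],
  [-1, 0.5, -0.4, 0, 0],
  [-1, 0.75, -0.6, 0, 0],
  [-1, 0.9, -0.8, 0, 0],
  [-1, 0.9, -0.8, 0, 0],
  [-1, 0.9, -0.8, 0, 0],
])

```text
clock: 53.38
position: [0.3792, 0.5838, 0.2599]
tool_rot: [0.727, 0.686, 0.0, 0.0]
ft_force: [1.0, -1.2, 0.5]
grip_width: 0.0854
grip_force: 0.0
```

```bash
python3 -c "
from h import *
f=grab_frame('top');g=grab_frame('scene')
stack('pics/f.png',crop(f,160,150,470,295,2),crop(g,250,110,460,215,3))"
```

```text
(no output)
```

View pics/f.png

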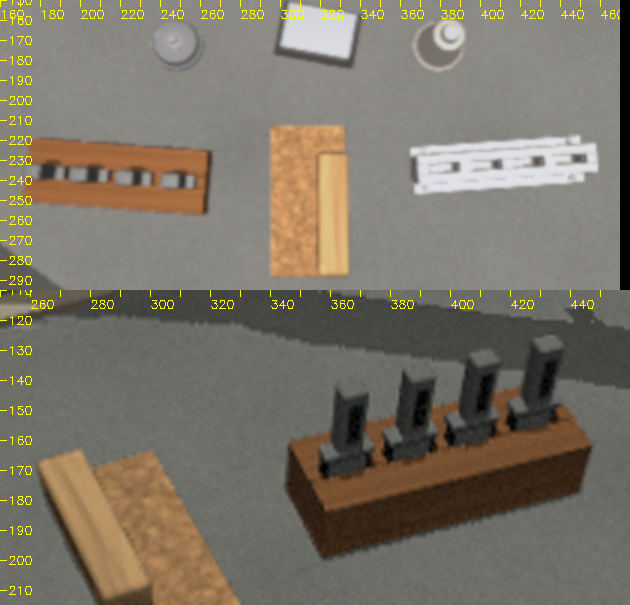

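All four brushes stand seated in the rack, and the bell, tickets and cone are unmoved. The block has been knocked to the pad's edge: its top corners are (319,226.5), (333.5,227), (334.5,287), (319.5,287.5). I'll regrasp it and centre it.

```bash
python3 -c "
from h import *
q=np.array([onz('top',p,.042) for p in [(319,226.5),(333.5,227),(334.5,287),(319.5,287.5)]]);print(q.round(4),q.mean(0))
d=(q[0]+q[1]-q[2]-q[3]);print(np.degrees(np.arctan2(d[1],d[0])))
c=q.mean(0);tgt(c[0]+.002,c[1]+.001,.26,-89.5)"
```

```text
[[ 0.5594 -0.0113  0.042 ]
 [ 0.5583 -0.0565  0.042 ]
 [ 0.3737 -0.0605  0.042 ]
 [ 0.3718 -0.0143  0.042 ]] [ 0.46578465 -0.03563937  0.042     ]
1.0635298939638937
clk 53.5 j7 -1.03 tcp [0.3804 0.583  0.2601] ang -3.46 tool z [ 0.001 -0.    -1.   ] units [-3.0562e+00  6.2240e-01  1.4000e-03] turn 0.956 f [-0.1 -0.1  0.6] w 0.0855 0.0
```

Request:
apply_moves([
  [-1, -0.25, 0.05, 0, 0.05],
  [-1, -0.5, 0.1, 0, 0.1],
  [-1, -0.75, 0.2, 0, 0.2],
  [-1, -0.95, 0.25, 0, 0.25],
  [-1, -1, 0.25, 0, 0.25],
  [-1, -1, 0.25, 0, 0.25],
], squeeze=60)

```text
clock: 54.22
position: [0.4175, 0.3811, 0.2602]
tool_rot: [0.847, 0.531, 0.0, -0.0]
ft_force: [-0.2, 1.4, 0.6]
grip_width: 0.0856
grip_force: 0.0
```

```bash
python3 -c "
from h import *
tgt(.467,-.035,.2,-88.9)"
```

```text
clk 54.2 j7 -1.20 tcp [0.4175 0.3811 0.2602] ang -25.87 tool z [ 0.     0.001 -1.   ] units [-1.7646  1.1304  0.2986] turn 0.7004 f [-0.2  1.4  0.6] w 0.0856 0.0
```

Request:
apply_moves([
  [-1, -0.2, 0.13, 0, 0.1],
  [-1, -0.4, 0.26, 0, 0.2],
  [-1, -0.6, 0.39, 0, 0.3],
  [-1, -0.8, 0.52, 0, 0.4],
  [-1, -0.95, 0.6, 0, 0.5],
  [-1, -0.95, 0.6, 0, 0.6],
  [-1, -0.95, 0.6, 0, 0.65],
  [-1, -0.95, 0.6, 0, 0.65],
])

```text
clock: 55.22
position: [0.4425, 0.1595, 0.2598]
tool_rot: [0.999, 0.051, 0.0, 0.0]
ft_force: [0.7, -0.3, 0.3]
grip_width: 0.0855
grip_force: 0.0
```

```bash
python3 -c "
from h import *
tgt(.467,-.035,.1,-88.9)"
```

```text
clk 55.2 j7 -1.94 tcp [0.4425 0.1595 0.2598] ang -84.18 tool z [ 0. -0. -1.] units [0.0229 0.9796 0.7994] turn 0.0524 f [ 0.7 -0.3  0.3] w 0.0855 0.0
```

Request:
apply_moves([
  [-1, 0, 0.25, 0, 0.05],
  [-1, 0, 0.5, 0, 0.052],
  [-1, 0.02, 0.75, 0, 0.052],
  [-1, 0.023, 0.95, 0.2, 0.052],
  [-1, 0.023, 0.98, 0.4, 0.052],
  [-1, 0.023, 0.98, 0.6, 0.052],
  [-1, 0.023, 0.98, 0.7, 0.052],
  [-1, 0.023, 0.98, 0.7, 0.052],
])

```text
clock: 56.22
position: [0.4658, -0.0359, 0.1188]
tool_rot: [1.0, 0.01, -0.001, 0.001]
ft_force: [-0.2, 0.2, 0.2]
grip_width: 0.0853
grip_force: 0.0
```

```bash
python3 -c "
from h import *
tgt(.467,-.035,.011,-88.9)"
```

```text
clk 56.2 j7 -1.48 tcp [ 0.4658 -0.0359  0.1188] ang -88.85 tool z [-0.002 -0.002 -1.   ] units [ 0.0073 -0.0054  0.5388] turn 0.0006 f [-0.2  0.2  0.2] w 0.0853 0.0
```

Request:
apply_moves([
  [-1, 0.006, -0.004, 0.2, 0],
  [-1, 0.006, -0.004, 0.4, 0],
  [-1, 0.006, -0.004, 0.52, 0],
  [-1, 0.006, -0.004, 0.535, 0],
  [-1, 0.006, -0.004, 0.535, 0],
  [1, 0.006, -0.004, 0.535, 0],
  [1, 0.006, -0.004, 0.535, 0],
  [1, 0.006, -0.004, 0.535, 0],
  [1, 0.006, -0.004, 0.535, 0],
  [1, 0.006, -0.004, 0.535, 0],
])

```text
clock: 57.48
position: [0.4683, -0.0351, 0.0137]
tool_rot: [1.0, 0.009, 0.001, -0.001]
ft_force: [-4.3, 1.3, 11.1]
grip_width: 0.0471
grip_force: 61.4
```

Request:
apply_moves([
  [1, 0, 0, 0, 0],
  [1, 0, 0, 0, 0],
  [1, 0, 0, -0.05, 0],
  [1, 0, 0, -0.12, 0],
  [1, 0, 0, -0.15, 0],
  [1, 0, 0, -0.15, 0],
])

```text
clock: 58.22
position: [0.468, -0.0351, 0.0433]
tool_rot: [1.0, 0.009, 0.001, -0.0]
ft_force: [0.4, 0.5, -2.7]
grip_width: 0.0469
grip_force: 62.9
```

```bash
python3 -c "
from h import *
tgt(.485,.003,.0112,-89)"
```

```text
clk 58.2 j7 -1.34 tcp [ 0.468  -0.0351  0.0433] ang -88.98 tool z [ 0.001  0.001 -1.   ] units [ 0.0884 -0.1886  0.1605] turn 0.0002 f [ 0.4  0.5 -2.7] w 0.0469 62.9
```

Request:
apply_moves([
  [1, 0.04, -0.09, 0, 0],
  [1, 0.088, -0.188, 0, 0],
  [1, 0.088, -0.188, 0, 0],
  [1, 0.088, -0.188, 0.07, 0],
  [1, 0.088, -0.188, 0.12, 0],
  [1, 0.088, -0.188, 0.14, 0],
  [1, 0.088, -0.188, 0.146, 0],
  [1, 0.088, -0.188, 0.147, 0],
])

```text
clock: 59.22
position: [0.4837, 0.002, 0.0137]
tool_rot: [1.0, 0.008, -0.001, -0.0]
ft_force: [-10.8, -0.5, 19.8]
grip_width: 0.047
grip_force: 65.4
```

Request:
apply_moves([
  [-1, 0, 0, 0, 0],
  [-1, 0, 0, 0, 0],
  [-1, 0, 0, 0, 0],
  [-1, 0, 0, 0, 0],
  [-1, 0, 0, -0.1, 0],
  [-1, 0, 0, -0.3, 0],
  [-1, 0, 0, -0.6, 0],
  [-1, 0, 0, -0.9, 0],
  [-1, 0, 0, -0.98, 0],
])

```text
clock: 60.35
position: [0.4861, 0.0026, 0.2126]
tool_rot: [1.0, 0.009, 0.002, -0.001]
ft_force: [0.4, -0.3, -0.8]
grip_width: 0.0852
grip_force: 0.0
```

Request:
apply_moves([
  [-1, 0, 0.2, -0.1, 0],
  [-1, 0, 0.45, -0.2, 0],
  [-1, 0, 0.7, -0.2, 0],
  [-1, 0, 0.9, -0.2, 0],
  [-1, 0, 0.9, -0.2, 0],
  [-1, 0, 0.9, -0.2, 0],
])

```text
clock: 61.1
position: [0.4875, -0.1768, 0.2485]
tool_rot: [1.0, 0.009, -0.001, -0.0]
ft_force: [0.4, 0.7, -0.4]
grip_width: 0.0852
grip_force: 0.0
```

```bash
python3 -c "
from h import *
f=grab_frame('top');g=grab_frame('scene')
tgt(.5,0,.2,-89)
stack('pics/g.png',crop(f,160,150,470,295,2),crop(g,130,110,460,310,2)[:310])"
```

```text
clk 61.2 j7 -1.17 tcp [ 0.4878 -0.1761  0.2488] ang -88.89 tool z [-0.001  0.001 -1.   ] units [ 0.0782 -0.879   0.2446] turn 0.0012 f [ 0.3 -0.  -0.6] w 0.0854 0.0
```

View pics/g.png

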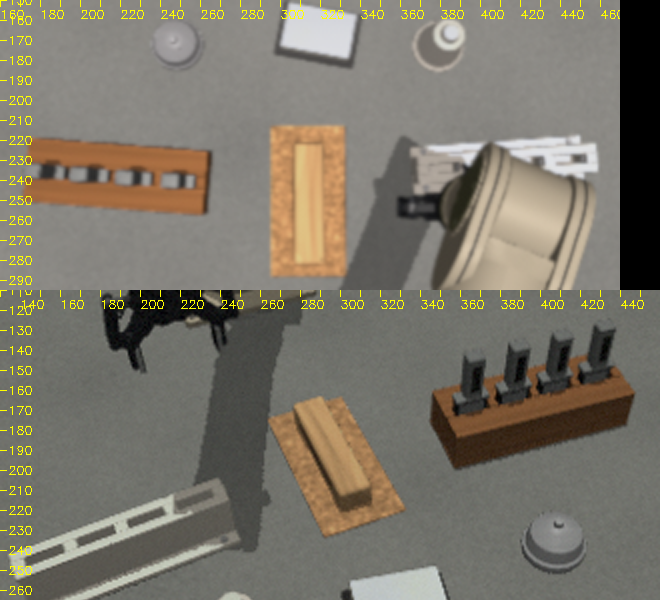

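The block is centred on the pad, at (307–321, 221–282) in the top view. All four brushes are seated in the rack, the dock is empty, and the bystanders are untouched.

```bash
python3 -c "
from rig import *
print(finish_job())"
```

```text
the job is handed in; nothing more can be done
None
```

The job is handed in at about 61 s: the pressing block lies flat and centred on the cork pad (it got knocked to the edge once, so I put it back), all four brushes are pushed down in the rack, one per slot, and the cone, bell and tickets were not disturbed.

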